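# Set the feed dial from the far side to take up the backlash

## Task

Set the feed dial on the bench slide with the backlash taken out. Wind the handwheel anticlockwise (seen from above), past the mark and on until the slide comes up gently against its end stop and the yellow overload flag just leaves its rest peg, never letting the flag swing right over to the red block. Then wind it back clockwise until the dial's red line stands at the fixed index, with the wheel's play taken up clockwise (its white pointer at the dial's white dot), let go, and leave the screw dish, the wood offcut and the marker where they lie.

Things in the scene. Friction and masses are not known exactly. Their poses are not given: they have to be found in the camera images.
- slide_unit: Grey base plate of the bench slide, 176 mm in its x by 345 mm in its y, 12 mm thick, fixed to the bench; origin on the underside, below the handwheel's axis. Own x points away from the index side, own y along the bed towards the end stop. Nothing on the unit but the handle is higher than 98 mm
- carriage_top (a point): middle of the top of the aluminium carriage on the bed (50 mm above the bench; its upright fence rises to 75 mm). The screw drives it, 8 mm per rad of the dial: anticlockwise moves it along the base's y to the rubber buffer of the end stop, where the wheel stiffens
- wheel_axis (a point): point on the vertical axis of the handwheel, at the height of the middle of the handle (116 mm above the bench). The wheel is a steel ring of 100 mm outer diameter, top of the ring 91 mm above the bench, with three spokes
- handle (a point): middle of the upright black revolving handle on the wheel, a round grip 16 to 18 mm thick, 46 mm high (93 to 139 mm above the bench), 44 mm from the wheel's axis; it spins freely on its own pin, so it may be pinched from above and carried round without turning the hand, or pushed from the side
- dial_line (a point): outer end of the red line on the black dial under the wheel, 70 mm from the axis, 63 mm above the bench. The dial is fast on the screw and turns stiffly (about 4 N at the handle); at the start its line stands 0.4 to 2 rad clockwise of the index. The end stop is met somewhere between 0.4 and 1.5 rad anticlockwise of the index, differently each time
- index (a point): tip of the fixed aluminium index with a red stripe on the base, at the rim of the dial, 70 mm from the axis: the red line has to stand here
- pointer (a point): tip of the small white pointer on the wheel's rim beside the handle, 58 mm from the axis, on the same ray from the axis as the handle. The wheel has 0.7 rad of play on the dial and screw: within it, it turns almost freely (under 1 N at the handle) and the dial stays still
- white_dot (a point): centre of the white dot on the dial, 58 mm from the axis, 1.2 rad anticlockwise of the red line: the pointer stands here when the play is taken up clockwise. A blue dot 0.7 rad farther anticlockwise marks the play taken up anticlockwise
- flag (a point): tip of the yellow flag of the sprung overload ring between wheel and dial, 64 mm from the axis; it turns with the dial. Pushed anticlockwise against the end stop, it starts to move over the dial anticlockwise at about 7 N at the handle, is 2 mm off its rest at about 9 N and 10 mm off, at the red block, at about 17 N; the handle then moves 0.7 mm per mm of flag. Let go, it springs back
- flag_rest (a point): point on the dial where the flag's tip stands at rest, against a steel peg on the dial; 1.9 rad clockwise of the red line
- dish_mid (a point): middle of the small grey dish of screws, 65 mm wide, 19 mm high (bystander)
- offcut_mid (a point): middle of the dark wood offcut, 32x62x20 mm (bystander)
- marker_mid (a point): middle of the blue and white marker pen, 135 mm long, 16 mm thick (bystander)

How it is judged:
By the outcome, as a careful person would: the job done as asked, in the order asked, and still so for the second after the job is handed in, with the robot touching nothing.
It also fails if it takes over 64 s, if anything falls off the work surface, if the arm or the gripper's body presses on something with over 40 N, if the wrist force passes 120 N, or if a joint passes its speed limit or range.

## Robot

A 6-joint arm with a two-finger parallel gripper is mounted at the origin on a cart in front of the work surface, level with it; the furniture and walls round the work are solid. World frame = base frame: x ahead of the robot, y to its left, z up, the work surface at z = 0. Lengths are in m, angles in rad, forces in N, time in s.
With the tool pointing down it reaches from about 0.375 to 0.925 m from the base axis. Payload 5.7 kg.
Tool frame: the origin (TCP) lies at the very end of the fingers, on their centre line; the grasp point (between the pads) lies 19 mm behind it; z points along the fingers, y is the line along which they close (so a half turn about z gives the same grasp; the last joint's range is limited). The gripper opens to 85 mm and grips with 20 to 120 N. Pads are 22 mm wide; open, the fingers measure 114 mm over their backs; the gripper's body (76 mm by 85 mm) begins 54 mm behind the grasp point. The pads swing forward as they close: fully open they stand 13 mm farther back than shut.
Start: joints at [-1.411, 0.359, 1.51, -0, 1.272, -0.115], TCP at [0.163, -0.577, 0.231] pointing down, gripper open.
Joint ranges: [-2.97, 2.97], [-1.01, 2.36], [0.21, 2.38], [-0.96, 4.11], [0.2, 2.71], [-2.98, 2.98]. Speed limits (rad/s): [2.39, 2.39, 3.14, 3.14, 3.14, 3.14].

## Interface

Orientations are given as a rotation vector (axis times angle).
In Python, from plant import robot gives the robot as it stands. The module is installed in compiled form; this text tells all that it offers.
- The arm moves only by the tool carry_out, never from a script. Its argument "plan" is a list of rows, each a list of 3 entries, a list of its own where there are three numbers: the shift along the tool's x, y, z in m, then the turn, a rotation vector about the tool's x, y, z in rad, then the finger opening in m, from 0 to 0.0854. In form: [[[tx, ty, tz], [rx, ry, rz], fingers], ...]. A call has exactly 10 rows; each row is the pose to reach, as a shift and turn from the pose commanded when the call began, along the tool's axes at that moment; what a row does not reach only later rows make up. A row lasts 1/8 s, in which the tool goes at most 62.5 mm and 10.7 degrees, less where a joint would pass 70% of its speed; a pose out of reach is approached as far as the arm can. A call with a gripper value outside its range is refused whole. The fingers move at their own pace and stop on an object; "grip_force" is the grip in N (left out, the last holds). Time passes only in rows, so rows that repeat a pose let the fingers close, or fill a call up. It gives the time, the measured TCP pose, the force, the opening and the grip force at its end, in the units of the state.
- robot.get_state(): the state, without advancing time (a new reading comes with each control period).
- robot.capture(name): name is "side" or "top"; returns (picture, depth): 400x640x3 uint8, red, green, blue; 400x640 float32, m along the optical axis (not along the pixel's ray), 0 where there is no reading.
- robot.camera_model(name): a dict with "vertical_fov" (degrees; the focal length in pixels is half the picture's height over the tangent of half this angle, whatever the lens; pixels are square), "cx", "cy" (the principal point, pixels), "T" (4x4, takes a point from camera to world coordinates). Camera axes: x right, y down, z forward; pixel columns grow to the right and rows downward; lengths in m; the calibration is good to about 2 mm. A picture is of the moment at which its call begins. camera_model takes no time and is no camera call.
- robot.sign_off(): hands the job in; it is judged then, once.
Trained networks look in the newest picture that a camera, given by its name, has taken for a name from the list of things; names that differ only in an ending like _2 or _b are one class to them, and where a whole thing is asked for, a point or a joint stands for the part that bears it (a point fixed in the world has none). Each returns a list of dicts, best first, with "p" (0 to 1); they miss things now and then, are a little off and sometimes report something else, mostly with a low value. They report only what shows in the picture. A call takes as long as a camera call.
- robot.recognise(camera, query): "point" ([column, row] as shares, 0 to 1, of the picture: columns of its width, rows of its height, amid what is visible of it).
- robot.tip_of(camera, query): "point" ([column, row] as shares, 0 to 1, of the picture: columns of its width, rows of its height: a listed point, or the origin of a listed thing).
The state is a dict: "time": time; "joint_positions": joint angles; "qd": joint speeds; "effort": joint torques, N m; "eef_pos": TCP position; "ee_rot": TCP orientation; "force": force on the tool from outside, world axes, zero at the start; "ft_torque": the same for the moment, N m; "finger_gap": opening from 0.0 (shut) to 1.0 (fully open); "grip_force": force on a finger pad.
Only numpy, scipy, OpenCV 4.12 (cv2) and the standard library are available. Lean on these libraries where they do the work, as an engineer would, in place of code of your own. Each camera call takes 0.05 s, during which the arm holds its last target. There are 200 camera calls.

## Working session

There is one attempt and no reset: what is moved stays moved. The work goes in short steps, Python scripts to look and compute and a tool call to move; the robot and the scene stay as the last step left them, time stands still between calls to the robot, and variables do not carry over. Pictures are saved under pics/ and viewed, at most 10 in all, crops included, and the job is handed in when it is done.

Besides the shell and the picture viewer there is one more tool, called by a JSON object that holds its "name" and its "arguments". carry_out: Moves the arm, as the interface text tells. Its arguments: {"type":"object","properties":{"plan":{"type":"array","items":{"type":"array"}},"grip_force":{"type":"number"}},"required":["plan"]}

```bash
mkdir -p pics
cat > h.py <<'E'
import numpy as np, cv2
from plant import robot
def K(cam):
    m=robot.camera_model(cam); f=200/np.tan(np.radians(m["vertical_fov"])/2); return m,f
def ray(cam,pt,z):
    m,f=K(cam);T=np.array(m["T"]);u,v=pt[0]*640,pt[1]*400
    d=T[:3,:3]@np.array([(u-m["cx"])/f,(v-m["cy"])/f,1]);o=T[:3,3]
    return o+d*(z-o[2])/d[2]
def pix(cam,P):
    m,f=K(cam);T=np.array(m["T"]);p=T[:3,:3].T@(np.array(P)-T[:3,3])
    return p[0]/p[2]*f+m["cx"],p[1]/p[2]*f+m["cy"]
Z=dict(index=.063,wheel_axis=.116,handle=.116,dial_line=.063,pointer=.088,white_dot=.063,flag=.07,flag_rest=.07,carriage_top=.05,dish_mid=.01,offcut_mid=.01,marker_mid=.008,slide_unit=0)
def find(cam,names,n=1):
    for q in names:
        r=robot.tip_of(cam,q)
        for a in r[:n]: print(cam,q,round(a["p"],2),np.round(ray(cam,a["point"],Z[q]),4),np.round(np.array(a["point"])*[640,400],1))
        if not r: print(cam,q,'none')
def snap(cam,name,box=None,s=1):
    p,d=robot.capture(cam)
    if box: p=p[box[1]:box[3],box[0]:box[2]]
    p=cv2.resize(p,None,fx=s,fy=s,interpolation=cv2.INTER_CUBIC)
    cv2.imwrite(f"pics/{name}.png",p[:,:,::-1]); return d
E
python3 - <<'E'
from h import *
for c in("top","side"):
    snap(c,c+"0"); m,f=K(c); print(f,m["cx"],m["cy"],np.round(m["T"],3).tolist())
    find(c,Z)
s=robot.get_state(); print(s["ee_rot"],s["time"],s["force"])
E
python3 -c "
import cv2,numpy as np
cv2.imwrite('pics/both.png',cv2.resize(np.hstack([cv2.imread('pics/top0.png'),cv2.imread('pics/side0.png')]),(800,250)))"
```

```text
466.61105011840226 315.3054598414253 195.58464813751144 [[0.019, -0.993, 0.113, 0.44], [-1.0, -0.019, -0.0, 0.178], [0.003, -0.113, -0.994, 1.121], [0.0, 0.0, 0.0, 1.0]]
top index 0.76 [ 0.4804 -0.0049  0.063 ] [395.2 232.5]
top wheel_axis 0.93 [0.5483 0.0127 0.116 ] [391.3 200.1]
top handle 0.44 [0.5133 0.0238 0.116 ] [386.2 216.1]
top dial_line 0.62 [0.5542 0.0757 0.063 ] [359.9 199.4]
top pointer 0.56 [0.5028 0.0231 0.088 ] [384.5 221.7]
top white_dot 0.71 [0.4967 0.0375 0.063 ] [376.5 224.9]
top flag 0.67 [ 0.602 -0.021  0.07 ] [402.8 179. ]
top flag_rest 0.78 [ 0.6071 -0.0082  0.07  ] [397.2 176.7]
top carriage_top 0.72 [0.5138 0.2038 0.05  ] [303.4 216.4]
top dish_mid 0.81 [0.6827 0.0832 0.01  ] [355.1 148.9]
top offcut_mid 0.64 [0.3945 0.0757 0.01  ] [357.1 269.2]
top marker_mid 0.87 [ 0.4092 -0.0476  0.008 ] [409.3 263.9]
top slide_unit 0.7 [0.5504 0.0117 0.    ] [383.8 204.2]
404.32872406475394 323.93846155233877 198.262300375691 [[-0.89, -0.307, 0.338, 0.266], [-0.457, 0.598, -0.659, 0.737], [0.001, -0.741, -0.672, 0.662], [0.0, 0.0, 0.0, 1.0]]
side index 0.95 [ 0.4801 -0.0146  0.063 ] [387.3 168.6]
side wheel_axis 0.79 [0.5445 0.0141 0.116 ] [359.2 149.5]
side handle 0.63 [0.4639 0.0477 0.116 ] [386.8 167.2]
side dial_line 0.93 [0.5661 0.0935 0.063 ] [335.4 183.9]
side pointer 0.87 [0.4819 0.0466 0.088 ] [378.2 174.5]
side white_dot 0.79 [0.4972 0.0382 0.063 ] [372.4 179. ]
side flag 0.6 [ 0.6083 -0.0125  0.07  ] [338.9 152.3]
side flag_rest 0.82 [ 0.6086 -0.0087  0.07  ] [338.1 153.1]
side carriage_top 0.66 [0.4027 0.0095 0.05  ] [414.5 188.2]
side dish_mid 0.97 [0.6744 0.0838 0.01  ] [297.6 185.1]
side offcut_mid 0.88 [0.3893 0.0732 0.01  ] [408.9 219.6]
side marker_mid 0.69 [ 0.5454 -0.1158  0.008 ] [375.7 157.3]
side slide_unit 0.73 [ 0.5243 -0.0292  0.    ] [370.5 180. ]
[-3.11189114e+00 -4.30305204e-01  2.84113759e-05] 1.4 [5.52744529e-05 1.06405155e-01 3.26384179e-01]
```

View pics/top0.png

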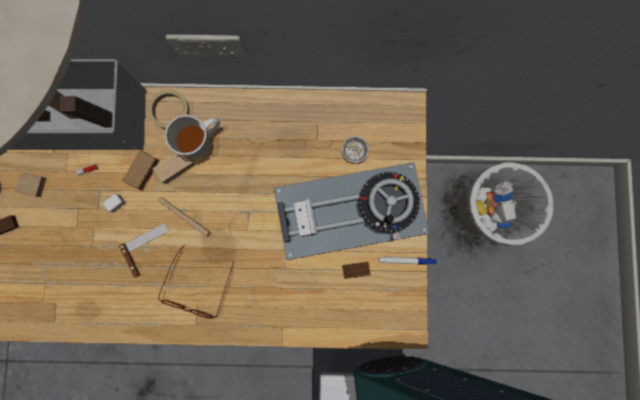

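View pics/side0.png

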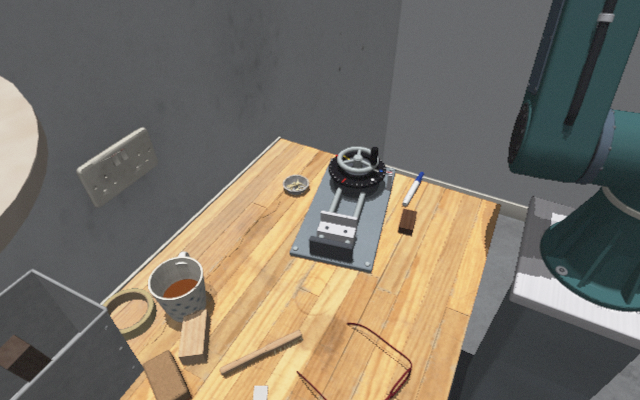

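Top: slide unit at (350,210), wheel at about (390,202). Marker is at (408,261), offcut (356,269), dish (355,149). In the side view the handle is at about (375,156). I'll look at both up close.

Run:
```python
import cv2,numpy as np
a=cv2.imread('pics/top0.png')[160:240,345:435];b=cv2.imread('pics/side0.png')[135:205,315:405]
f=lambda p:cv2.resize(p,(400,int(400*p.shape[0]/p.shape[1])),interpolation=cv2.INTER_CUBIC)
a,b=f(a),f(b);b=np.vstack([b,np.zeros((a.shape[0]-b.shape[0],400,3),np.uint8)])
cv2.imwrite('pics/crop.png',np.hstack([a,b]))
```

```text
(no output)
```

View pics/crop.png

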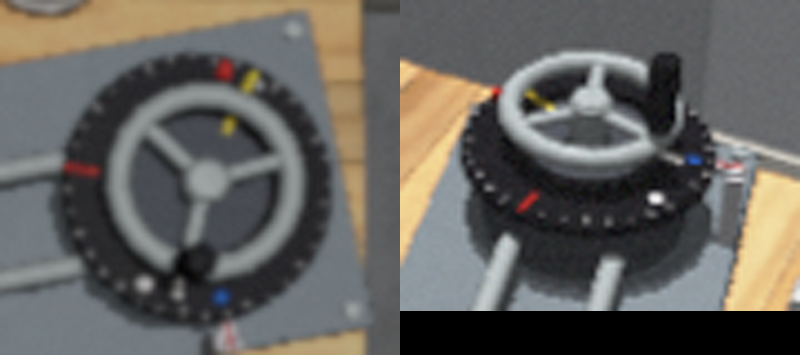

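Crop (top, 4.44×): hub (207,180), red line end (70,169), index tip (228,325), handle (196,262), pointer (179,290), white dot (145,284), blue dot (221,297). The flag is at (250,80), beside the red block at (227,68).

```bash
cat > m.py <<'E'
from h import *
t=lambda x,y:((345+x/4.444)/640,(160+y/4.444)/400)
s=lambda x,y:((315+x/4.444)/640,(135+y/4.444)/400)
P={}
for c,g,L in(("top",t,dict(hub=(207,180,.093),red=(70,169,.063),index=(228,325,.063),handle=(196,262,.139),ptr=(179,290,.088),dot=(145,284,.063),blue=(221,297,.063),flag=(250,80,.067))),
 ("side",s,dict(hub=(591,97,.093),red=(519,211,.063),index=(722,166,.063),handle=(665,63,.139),ptr=(683,161,.088),dot=(656,199,.063),blue=(693,160,.063)))):
    for k,(x,y,z) in L.items():
        if c=="side": x-=400
        p=ray(c,g(x,y),z); P[c,k]=p
        d=p-P[c,"hub"]; print(c,k,np.round(p[:2],4),"r %.4f ang %.3f"%(np.hypot(d[0],d[1]),np.arctan2(d[1],d[0])))
from scipy.spatial.transform import Rotation as R
st=robot.get_state();print(np.round(R.from_rotvec(st["ee_rot"]).as_matrix(),3).tolist(),st["eef_pos"])
E
python3 m.py
```

```text
top hub [0.5498 0.0083] r 0.0000 ang 0.000
top red [0.5573 0.0737] r 0.0658 ang 1.456
top index [ 0.479  -0.0074] r 0.0725 ang -2.924
top handle [0.5058 0.0211] r 0.0459 ang 2.859
top ptr [0.495  0.0214] r 0.0563 ang 2.907
top dot [0.4991 0.035 ] r 0.0573 ang 2.658
top blue [ 0.4932 -0.0038] r 0.0579 ang -2.931
top flag [ 0.6047 -0.0181] r 0.0609 ang -0.448
side hub [0.547  0.0123] r 0.0000 ang 0.000
side red [0.5552 0.0823] r 0.0705 ang 1.454
side index [ 0.4748 -0.0012] r 0.0735 ang -2.958
side handle [0.5028 0.0277] r 0.0468 ang 2.807
side ptr [0.4853 0.0349] r 0.0657 ang 2.790
side dot [0.4957 0.0407] r 0.0586 ang 2.636
side blue [0.4904 0.0011] r 0.0577 ang -2.946
[[0.962, 0.271, -0.0], [0.271, -0.962, 0.0], [-0.0, -0.0, -1.0]] [ 0.16280162 -0.57747182  0.23127358]
```

{"name": "carry_out", "arguments": {"plan": [[[0.02,-0.02,0.002],[0,0,0],0.05],[[0.06,-0.06,0.005],[0,0,0],0.05],[[0.103,-0.103,0.01],[0,0,0],0.05],[[0.146,-0.146,0.015],[0,0,0],0.05],[[0.19,-0.19,0.02],[0,0,0],0.05],[[0.233,-0.233,0.025],[0,0,0],0.05],[[0.276,-0.276,0.03],[0,0,0],0.05],[[0.32,-0.32,0.03],[0,0,0],0.05],[[0.363,-0.36,0.03],[0,0,0],0.05],[[0.405,-0.4,0.03],[0,0,0],0.05]]}}

```text
time: 2.65
eef_pos: [0.4451, -0.0808, 0.2017]
ee_rot: [3.111, 0.431, 0.002]
force: [0.7, -1.2, 0.2]
finger_gap: 0.582
grip_force: 0.0
```

{"name": "carry_out", "arguments": {"plan": [[[0.03,-0.03,0],[0,0,0],0.05],[[0.06,-0.06,0],[0,0,0],0.05],[[0.08,-0.08,0.005],[0,0,0],0.05],[[0.087,-0.0855,0.008],[0,0,0],0.05],[[0.087,-0.0855,0.011],[0,0,0],0.05],[[0.087,-0.0855,0.011],[0,0,0],0.05],[[0.087,-0.0855,0.011],[0,0,0],0.05],[[0.087,-0.0855,0.011],[0,0,0],0.05],[[0.087,-0.0855,0.011],[0,0,0],0.05],[[0.087,-0.0855,0.011],[0,0,0],0.05]]}}

```text
time: 3.9
eef_pos: [0.5046, 0.0232, 0.1904]
ee_rot: [-3.112, -0.43, -0.0]
force: [0.5, -0.1, -0.4]
finger_gap: 0.582
grip_force: 0.0
```

Run:
```python
from h import *
s=robot.get_state();print(s["time"],s["eef_pos"],s["force"],s["finger_gap"])
snap("side","s1",(290,100,440,210),5)
```

```text
3.9 [0.50463495 0.02322458 0.19041608] [ 0.47932361 -0.08010986 -0.41050065] 0.582221499779422
```

View pics/s1.png

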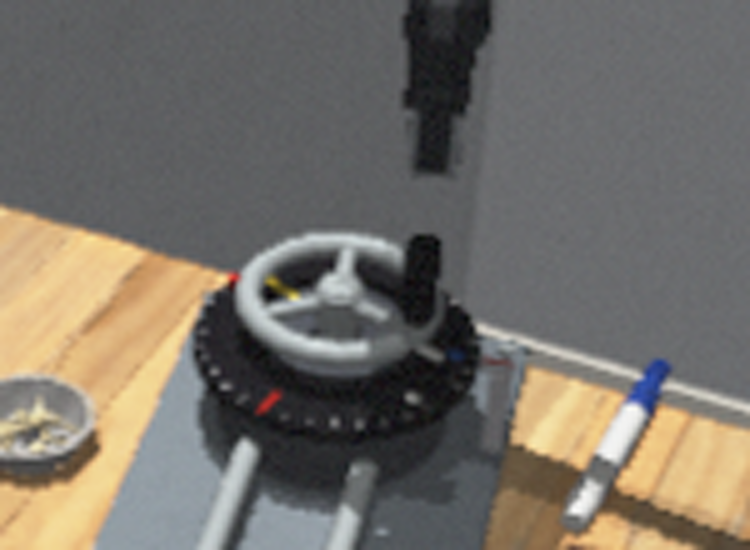

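The hand stands directly over the handle: fingers at crop (433,173), handle top at (424,240), which lines up once perspective is allowed for. Descending to grip.

{"name": "carry_out", "arguments": {"plan": [[[0,0,0.02],[0,0,0],0.05],[[0,0,0.045],[0,0,0],0.05],[[0,0,0.07],[0,0,0],0.05],[[0,0,0.086],[0,0,0],0.05],[[0,0,0.086],[0,0,0],0.05],[[0,0,0.086],[0,0,0],0.02],[[0,0,0.086],[0,0,0],0.01],[[0,0,0.086],[0,0,0],0.01],[[0,0,0.086],[0,0,0],0.01],[[0,0,0.086],[0,0,0],0.01]], "grip_force": 40}}

```text
time: 5.2
eef_pos: [0.5053, 0.0233, 0.105]
ee_rot: [3.112, 0.43, 0.003]
force: [-0.6, -0.4, 5.7]
finger_gap: 0.187
grip_force: 39.3
```

Run:
```python
from h import *
s=robot.get_state();print(s["time"],s["eef_pos"],s["force"],s["finger_gap"]*.0854,s["grip_force"])
p=s["eef_pos"]
for c in((.548,.010),(.5498,.0083),(.547,.0123)): print(np.arctan2(p[1]-c[1],p[0]-c[0])%6.283,np.hypot(p[1]-c[1],p[0]-c[0]))
```

```text
5.2 [0.50533776 0.02328648 0.10503347] [-0.64041763 -0.41660165  5.73136984] 0.01599865836107255 39.312147343329684
2.839679096945504 0.04468330127522626
2.8164911286359384 0.046919990550068125
2.883758731765952 0.043086484241264884
```

```bash
cat > arc.py <<'E'
import sys,numpy as np
a0,*A=map(float,sys.argv[1].split(','));r=float(sys.argv[2]) if len(sys.argv)>2 else .0443
for a1 in A:
    o=[]
    for i in range(1,11):
        a=a0+(a1-a0)*i/10; d=r*np.array([np.cos(a)-np.cos(a0),np.sin(a)-np.sin(a0)])
        o.append("[%.4f,%.4f]"%(.962*d[0]+.271*d[1],.271*d[0]-.962*d[1]))
    print(a1," ".join(o)); a0=a1
E
python3 arc.py 2.84,3.34,3.84,4.34,4.84,5.34
```

```text
3.34 [-0.0012,0.0019] [-0.0022,0.0038] [-0.0032,0.0058] [-0.0041,0.0079] [-0.0048,0.0099] [-0.0055,0.0120] [-0.0060,0.0142] [-0.0065,0.0164] [-0.0068,0.0186] [-0.0070,0.0208]
3.84 [-0.0001,0.0022] [-0.0001,0.0044] [-0.0000,0.0066] [0.0002,0.0088] [0.0005,0.0110] [0.0010,0.0132] [0.0015,0.0153] [0.0022,0.0175] [0.0029,0.0195] [0.0038,0.0216]
4.34 [0.0010,0.0020] [0.0020,0.0039] [0.0032,0.0058] [0.0044,0.0077] [0.0058,0.0094] [0.0072,0.0111] [0.0087,0.0127] [0.0103,0.0143] [0.0119,0.0157] [0.0137,0.0171]
4.84 [0.0018,0.0013] [0.0037,0.0025] [0.0056,0.0036] [0.0076,0.0046] [0.0096,0.0055] [0.0116,0.0063] [0.0137,0.0070] [0.0159,0.0076] [0.0180,0.0081] [0.0202,0.0085]
5.34 [0.0022,0.0003] [0.0044,0.0004] [0.0066,0.0005] [0.0088,0.0004] [0.0110,0.0002] [0.0132,-0.0000] [0.0154,-0.0004] [0.0176,-0.0009] [0.0197,-0.0015] [0.0218,-0.0023]
```

{"name": "carry_out", "arguments": {"plan": [[[-0.0012,0.0019,0.086],[0,0,0],0.01],[[-0.0022,0.0038,0],[0,0,0],0.01],[[-0.0032,0.0058,0],[0,0,0],0.01],[[-0.0041,0.0079,0],[0,0,0],0.01],[[-0.0048,0.0099,0],[0,0,0],0.01],[[-0.0055,0.012,0],[0,0,0],0.01],[[-0.006,0.0142,0],[0,0,0],0.01],[[-0.0065,0.0164,0],[0,0,0],0.01],[[-0.0068,0.0186,0],[0,0,0],0.01],[[-0.007,0.0208,0],[0,0,0],2]]}}

```text
out of range
```

That plan had typos: 0.086 down in row 1 and an opening of 2. The call was refused whole, so nothing moved. Resending it corrected.

{"name": "carry_out", "arguments": {"plan": [[[-0.0012,0.0019,0],[0,0,0],0.01],[[-0.0022,0.0038,0],[0,0,0],0.01],[[-0.0032,0.0058,0],[0,0,0],0.01],[[-0.0041,0.0079,0],[0,0,0],0.01],[[-0.0048,0.0099,0],[0,0,0],0.01],[[-0.0055,0.012,0],[0,0,0],0.01],[[-0.006,0.0142,0],[0,0,0],0.01],[[-0.0065,0.0164,0],[0,0,0],0.01],[[-0.0068,0.0186,0],[0,0,0],0.01],[[-0.007,0.0208,0],[0,0,0],0.01]]}}

```text
time: 6.45
eef_pos: [0.5038, 0.0015, 0.105]
ee_rot: [-3.112, -0.43, -0.001]
force: [-0.8, 0.8, 7.0]
finger_gap: 0.188
grip_force: 39.4
```

{"name": "carry_out", "arguments": {"plan": [[[-0.0001,0.0022,0],[0,0,0],0.01],[[-0.0001,0.0044,0],[0,0,0],0.01],[[0,0.0066,0],[0,0,0],0.01],[[0.0002,0.0088,0],[0,0,0],0.01],[[0.0005,0.011,0],[0,0,0],0.01],[[0.001,0.0132,0],[0,0,0],0.01],[[0.0015,0.0153,0],[0,0,0],0.01],[[0.0022,0.0175,0],[0,0,0],0.01],[[0.0029,0.0195,0],[0,0,0],0.01],[[0.0038,0.0216,0],[0,0,0],0.01]]}}

```text
time: 7.7
eef_pos: [0.5122, -0.0177, 0.1049]
ee_rot: [-3.111, -0.43, 0.002]
force: [-3.6, 2.5, 10.0]
finger_gap: 0.188
grip_force: 39.8
```

{"name": "carry_out", "arguments": {"plan": [[[0.001,0.002,0],[0,0,0],0.01],[[0.002,0.0039,0],[0,0,0],0.01],[[0.0032,0.0058,0],[0,0,0],0.01],[[0.0044,0.0077,0],[0,0,0],0.01],[[0.0058,0.0094,0],[0,0,0],0.01],[[0.0072,0.0111,0],[0,0,0],0.01],[[0.0087,0.0127,0],[0,0,0],0.01],[[0.0103,0.0143,0],[0,0,0],0.01],[[0.0119,0.0157,0],[0,0,0],0.01],[[0.0137,0.0171,0],[0,0,0],0.01]]}}

```text
time: 8.95
eef_pos: [0.5297, -0.0312, 0.105]
ee_rot: [-3.112, -0.431, 0.003]
force: [-3.8, -1.7, 10.7]
finger_gap: 0.186
grip_force: 39.9
```

Run:
```python
from h import *
from scipy.optimize import least_squares
s=robot.get_state();print(s["eef_pos"],s["force"])
find("side",["dial_line","white_dot","flag","flag_rest","index"]);find("top",["dial_line","white_dot","flag","flag_rest"])
```

```text
[ 0.52969559 -0.03115725  0.10497697] [-3.75997696 -1.66615887 10.68061474]
side dial_line 0.63 [0.5649 0.0788 0.063 ] [338.6 180.4]
side white_dot 0.82 [0.5011 0.0361 0.063 ] [371.2 178. ]
side flag 0.87 [ 0.6054 -0.0051  0.07  ] [338.6 154.2]
side flag_rest 0.75 [ 0.599  -0.0065  0.07  ] [341.2 154.6]
side index 0.74 [ 0.4774 -0.003   0.063 ] [386.7 171.6]
top dial_line 0.62 [0.5542 0.0757 0.063 ] [359.9 199.4]
top white_dot 0.71 [0.4967 0.0375 0.063 ] [376.5 224.9]
top flag 0.67 [ 0.602 -0.021  0.07 ] [402.8 179. ]
top flag_rest 0.78 [ 0.6071 -0.0082  0.07  ] [397.2 176.7]
```

```bash
cat > fit.py <<'E'
from h import *
from scipy.optimize import least_squares
P=np.array([(.5053,.0233),(.5038,.0015),(.5122,-.0177),(.5297,-.0312)])
f=least_squares(lambda c:np.hypot(*(P-c).T)-.044,[.548,.01]);print(f.x,f.fun)
d=P-f.x;print(np.arctan2(d[:,1],d[:,0])%6.2832)
E
python3 fit.py
python3 - <<'E'
from h import *
a=[]
for c,b in(("top",(345,160,435,240)),("side",(315,120,405,200))):
    p,_=robot.capture(c);p=p[b[1]:b[3],b[0]:b[2]];a.append(cv2.resize(p,(400,356),interpolation=cv2.INTER_CUBIC))
    
cv2.imwrite("pics/c2.png",np.hstack(a)[:,:,::-1])
E
```

```text
[0.54703833 0.00924187] [ 4.22468440e-05 -7.40384461e-05  4.05942942e-05  1.84974939e-06]
[2.8167112  3.31878101 3.79987938 4.30738439]
```

View pics/c2.png

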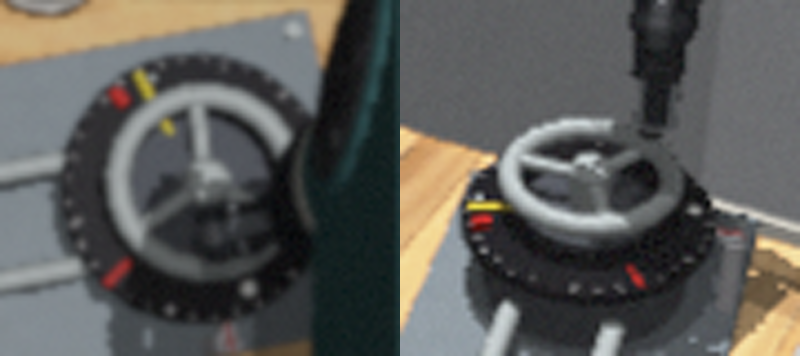

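The dial is following. In the top crop the red line is at (118,273), the flag at (147,88) and the red block at (120,97). The circle fit to 0.1 mm puts the axis at (0.5470, 0.0092).

```bash
python3 arc.py 4.33,4.83,5.23,5.6 .044
```

```text
4.83 [0.0018,0.0013] [0.0036,0.0025] [0.0055,0.0036] [0.0075,0.0046] [0.0094,0.0056] [0.0115,0.0064] [0.0136,0.0071] [0.0157,0.0077] [0.0178,0.0082] [0.0200,0.0086]
5.23 [0.0017,0.0002] [0.0035,0.0004] [0.0052,0.0005] [0.0070,0.0005] [0.0088,0.0005] [0.0105,0.0004] [0.0123,0.0002] [0.0140,-0.0000] [0.0157,-0.0004] [0.0175,-0.0008]
5.6 [0.0016,-0.0004] [0.0031,-0.0009] [0.0047,-0.0014] [0.0062,-0.0020] [0.0077,-0.0027] [0.0091,-0.0034] [0.0106,-0.0041] [0.0120,-0.0049] [0.0134,-0.0058] [0.0147,-0.0067]
```

{"name": "carry_out", "arguments": {"plan": [[[0.0018,0.0013,0],[0,0,0],0.01],[[0.0036,0.0025,0],[0,0,0],0.01],[[0.0055,0.0036,0],[0,0,0],0.01],[[0.0075,0.0046,0],[0,0,0],0.01],[[0.0094,0.0056,0],[0,0,0],0.01],[[0.0115,0.0064,0],[0,0,0],0.01],[[0.0136,0.0071,0],[0,0,0],0.01],[[0.0157,0.0077,0],[0,0,0],0.01],[[0.0178,0.0082,0],[0,0,0],0.01],[[0.02,0.0086,0],[0,0,0],0.01]]}}

```text
time: 10.75
eef_pos: [0.5518, -0.0346, 0.105]
ee_rot: [3.111, 0.431, -0.002]
force: [-4.5, -2.4, 8.6]
finger_gap: 0.185
grip_force: 39.6
```

{"name": "carry_out", "arguments": {"plan": [[[0.0017,0.0002,0],[0,0,0],0.01],[[0.0035,0.0004,0],[0,0,0],0.01],[[0.0052,0.0005,0],[0,0,0],0.01],[[0.007,0.0005,0],[0,0,0],0.01],[[0.0088,0.0005,0],[0,0,0],0.01],[[0.0105,0.0004,0],[0,0,0],0.01],[[0.0123,0.0002,0],[0,0,0],0.01],[[0.014,0,0],[0,0,0],0.01],[[0.0157,-0.0004,0],[0,0,0],0.01],[[0.0175,-0.0008,0],[0,0,0],0.01]]}}

```text
time: 12.0
eef_pos: [0.5689, -0.0293, 0.105]
ee_rot: [3.111, 0.431, -0.0]
force: [-2.8, -2.4, 7.7]
finger_gap: 0.184
grip_force: 39.5
```

{"name": "carry_out", "arguments": {"plan": [[[0.0016,-0.0004,0],[0,0,0],0.01],[[0.0031,-0.0009,0],[0,0,0],0.01],[[0.0047,-0.0014,0],[0,0,0],0.01],[[0.0062,-0.002,0],[0,0,0],0.01],[[0.0077,-0.0027,0],[0,0,0],0.01],[[0.0091,-0.0034,0],[0,0,0],0.01],[[0.0106,-0.0041,0],[0,0,0],0.01],[[0.012,-0.0049,0],[0,0,0],0.01],[[0.0134,-0.0058,0],[0,0,0],0.01],[[0.0147,-0.0067,0],[0,0,0],0.01]]}}

```text
time: 13.25
eef_pos: [0.5815, -0.0189, 0.105]
ee_rot: [3.11, 0.431, 0.0]
force: [-2.3, -4.0, 6.6]
finger_gap: 0.181
grip_force: 39.4
```

```bash
cat > st.py <<'E'
from h import *
s=robot.get_state();p,F=s["eef_pos"],s["force"]
d=p[:2]-np.array([.5470,.0092]);a=np.arctan2(d[1],d[0])%6.2832;n=np.array([np.cos(a),np.sin(a)]);t=np.array([-n[1],n[0]])
print("t %.2f ang %.3f r %.4f z %.4f Ft %.1f Fr %.1f Fz %.1f"%(s["time"],a,np.hypot(*d),p[2],F[:2]@t,F[:2]@n,F[2]))
E
python3 st.py; python3 arc.py 5.6,5.69,5.78,5.87,5.96,6.05,6.14,6.23,6.32,6.41,6.5 .044|awk '{print $1,$4,$7,$11}'
```

```text
t 13.25 ang 5.600 r 0.0445 z 0.1050 Ft -4.6 Fr 0.7 Fz 6.6
5.69 [0.0010,-0.0007] [0.0019,-0.0014] [0.0031,-0.0024]
5.78 [0.0009,-0.0008] [0.0018,-0.0016] [0.0029,-0.0027]
5.87 [0.0008,-0.0009] [0.0016,-0.0017] [0.0026,-0.0029]
5.96 [0.0007,-0.0009] [0.0015,-0.0019] [0.0024,-0.0032]
6.05 [0.0007,-0.0010] [0.0013,-0.0020] [0.0021,-0.0034]
6.14 [0.0006,-0.0010] [0.0011,-0.0021] [0.0018,-0.0035]
6.23 [0.0005,-0.0011] [0.0009,-0.0022] [0.0014,-0.0037]
6.32 [0.0004,-0.0011] [0.0007,-0.0023] [0.0011,-0.0038]
6.41 [0.0003,-0.0012] [0.0005,-0.0023] [0.0008,-0.0039]
6.5 [0.0002,-0.0012] [0.0003,-0.0024] [0.0004,-0.0039]
```

{"name": "carry_out", "arguments": {"plan": [[[0.0004,-0.0003,0],[0,0,0],0.01],[[0.0008,-0.0006,0],[0,0,0],0.01],[[0.0012,-0.0009,0],[0,0,0],0.01],[[0.0016,-0.0012,0],[0,0,0],0.01],[[0.002,-0.0015,0],[0,0,0],0.01],[[0.0024,-0.0018,0],[0,0,0],0.01],[[0.0028,-0.0021,0],[0,0,0],0.01],[[0.0031,-0.0024,0],[0,0,0],0.01],[[0.0031,-0.0024,0],[0,0,0],0.01],[[0.0031,-0.0024,0],[0,0,0],0.01]]}}

```text
time: 14.5
eef_pos: [0.5839, -0.0157, 0.1051]
ee_rot: [3.111, 0.431, 0.001]
force: [-0.9, -2.4, 6.6]
finger_gap: 0.184
grip_force: 39.4
```

{"name": "carry_out", "arguments": {"plan": [[[0.0004,-0.0003,0],[0,0,0],0.01],[[0.0008,-0.0006,0],[0,0,0],0.01],[[0.0012,-0.001,0],[0,0,0],0.01],[[0.0016,-0.0013,0],[0,0,0],0.01],[[0.0019,-0.0017,0],[0,0,0],0.01],[[0.0023,-0.002,0],[0,0,0],0.01],[[0.0026,-0.0024,0],[0,0,0],0.01],[[0.0029,-0.0027,0],[0,0,0],0.01],[[0.0029,-0.0027,0],[0,0,0],0.01],[[0.0029,-0.0027,0],[0,0,0],0.01]]}}

```text
time: 15.75
eef_pos: [0.5854, -0.0134, 0.105]
ee_rot: [3.109, 0.431, -0.001]
force: [-2.9, -7.9, 7.1]
finger_gap: 0.187
grip_force: 39.6
```

```bash
python3 st.py
```

```text
t 15.75 ang 5.752 r 0.0446 z 0.1050 Ft -8.3 Fr 1.5 Fz 7.1
```

Run:
```python
from h import *
a=[]
for c,b in(("top",(345,160,435,240)),("side",(315,120,405,200))):
    p,_=robot.capture(c);p=p[b[1]:b[3],b[0]:b[2]];a.append(cv2.resize(p,(400,356),interpolation=cv2.INTER_CUBIC))
    find(c,["flag","flag_rest","dial_line","index"])
cv2.imwrite("pics/c3.png",np.hstack(a)[:,:,::-1])
```

```text
top flag 0.8 [0.5248 0.0689 0.07  ] [363.1 212.1]
top flag_rest 0.85 [0.5334 0.0759 0.07  ] [360.  208.2]
top dial_line 0.56 [ 0.4953 -0.0286  0.063 ] [405.7 226.1]
top index 0.7 [ 0.4823 -0.0089  0.063 ] [397.  231.7]
side flag 0.78 [0.5263 0.0773 0.07  ] [354.3 182.6]
side flag_rest 0.56 [0.5224 0.0827 0.07  ] [354.9 184.5]
side dial_line 0.93 [ 0.4932 -0.0265  0.063 ] [384.  164.4]
side index 0.92 [ 0.4838 -0.0087  0.063 ] [385.  169.5]
```

View pics/c3.png

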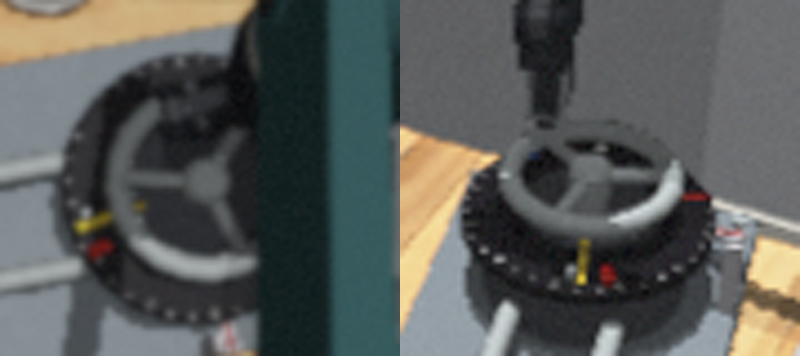

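Stop reached. In the side crop the flag (583,275) stands just right of a light peg (571,272), well clear of the red block (608,272), at 8.3 N. I'll push about 1.5 mm further so the flag has definitely left the peg.

{"name": "carry_out", "arguments": {"plan": [[[0.0001,-0.0001,0],[0,0,0],0.01],[[0.0002,-0.0003,0],[0,0,0],0.01],[[0.0004,-0.0004,0],[0,0,0],0.01],[[0.0005,-0.0006,0],[0,0,0],0.01],[[0.0006,-0.0007,0],[0,0,0],0.01],[[0.0008,-0.0009,0],[0,0,0],0.01],[[0.0009,-0.001,0],[0,0,0],0.01],[[0.001,-0.0011,0],[0,0,0],0.01],[[0.001,-0.0011,0],[0,0,0],0.01],[[0.001,-0.0011,0],[0,0,0],0.01]]}}

```text
time: 17.5
eef_pos: [0.586, -0.0125, 0.105]
ee_rot: [3.108, 0.431, -0.002]
force: [-2.6, -9.1, 7.9]
finger_gap: 0.188
grip_force: 39.6
```

```bash
python3 st.py
python3 - <<'E'
from h import *
a=[]
for c,b in(("side",(335,150,385,200)),("top",(350,190,400,240))):
    p,_=robot.capture(c);p=p[b[1]:b[3],b[0]:b[2]];a.append(cv2.resize(p,(400,400),interpolation=cv2.INTER_CUBIC))
cv2.imwrite("pics/c4.png",np.hstack(a)[:,:,::-1])
E
```

```text
t 17.50 ang 5.776 r 0.0446 z 0.1050 Ft -9.2 Fr 2.1 Fz 7.9
```

View pics/c4.png

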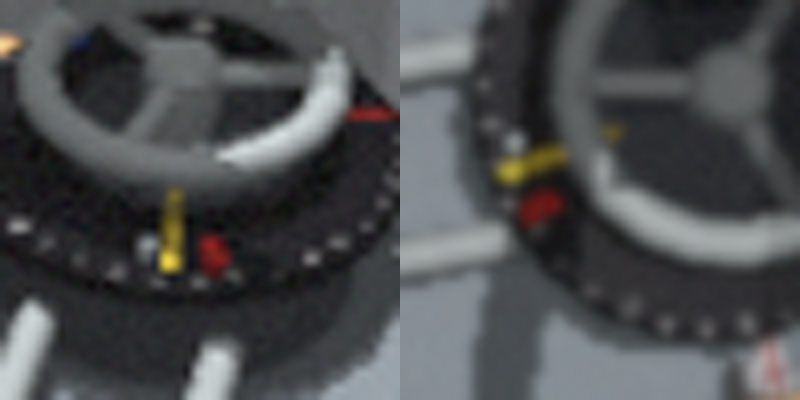

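Flag (172,262) now clearly stands off the peg (147,243) and is well short of the red block (213,255), at 9.2 N, so about 2 mm off. Now winding back clockwise.

```bash
python3 arc.py 5.81,5.25,4.72 .044
```

```text
5.25 [-0.0017,0.0018] [-0.0035,0.0034] [-0.0055,0.0050] [-0.0074,0.0064] [-0.0095,0.0077] [-0.0117,0.0090] [-0.0139,0.0100] [-0.0161,0.0110] [-0.0185,0.0119] [-0.0208,0.0126]
4.72 [-0.0023,0.0005] [-0.0046,0.0010] [-0.0069,0.0013] [-0.0092,0.0015] [-0.0115,0.0015] [-0.0139,0.0014] [-0.0162,0.0013] [-0.0185,0.0009] [-0.0208,0.0005] [-0.0230,-0.0000]
```

{"name": "carry_out", "arguments": {"plan": [[[-0.0017,0.0018,0],[0,0,0],0.01],[[-0.0035,0.0034,0],[0,0,0],0.01],[[-0.0055,0.005,0],[0,0,0],0.01],[[-0.0074,0.0064,0],[0,0,0],0.01],[[-0.0095,0.0077,0],[0,0,0],0.01],[[-0.0117,0.009,0],[0,0,0],0.01],[[-0.0139,0.01,0],[0,0,0],0.01],[[-0.0161,0.011,0],[0,0,0],0.01],[[-0.0185,0.0119,0],[0,0,0],0.01],[[-0.0208,0.0126,0],[0,0,0],0.01]]}}

```text
time: 18.85
eef_pos: [0.5709, -0.0281, 0.1052]
ee_rot: [3.111, 0.43, 0.004]
force: [1.5, -0.2, 5.8]
finger_gap: 0.183
grip_force: 39.3
```

{"name": "carry_out", "arguments": {"plan": [[[-0.0023,0.0005,0],[0,0,0],0.01],[[-0.0046,0.001,0],[0,0,0],0.01],[[-0.0069,0.0013,0],[0,0,0],0.01],[[-0.0092,0.0015,0],[0,0,0],0.01],[[-0.0115,0.0015,0],[0,0,0],0.01],[[-0.0139,0.0014,0],[0,0,0],0.01],[[-0.0162,0.0013,0],[0,0,0],0.01],[[-0.0185,0.0009,0],[0,0,0],0.01],[[-0.0208,0.0005,0],[0,0,0],0.01],[[-0.023,0,0],[0,0,0],0.01]]}}

```text
time: 20.1
eef_pos: [0.5493, -0.0347, 0.1051]
ee_rot: [3.111, 0.43, 0.005]
force: [4.0, -1.7, 5.6]
finger_gap: 0.192
grip_force: 39.4
```

```bash
python3 st.py
python3 - <<'E'
from h import *
p,_=robot.capture("side");find("side",["dial_line","index","white_dot","flag"])
cv2.imwrite("pics/c5.png",cv2.resize(p[150:195,350:410],None,fx=10,fy=10,interpolation=cv2.INTER_CUBIC)[:,:,::-1])
E
```

```text
t 20.10 ang 4.765 r 0.0440 z 0.1051 Ft 4.0 Fr 1.9 Fz 5.6
side dial_line 0.81 [ 0.4919 -0.0209  0.063 ] [383.7 165.8]
side index 0.86 [ 0.4864 -0.0161  0.063 ] [385.1 167.5]
side white_dot none
side flag 0.79 [0.5452 0.0766 0.07  ] [346.9 180. ]
```

View pics/c5.png

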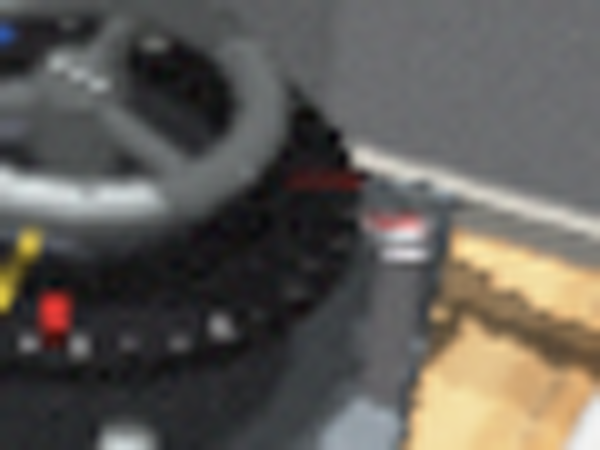

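Side crop (10×): red line end at (360,181), index stripe running (368–425, 218). The line is still short of the index.

```bash
python3 - <<'E'
from h import *
q=lambda x,y:((350+(x+.5)/10)/640,(150+(y+.5)/10)/400)
for n,pts in(("red",[(360,181),(290,180),(325,181)]),("idx",[(366,220),(372,220),(420,217)])):
  for p in pts:
    for h in((.547,.0123),(.547,.0092)):
      d=ray("side",q(*p),.063)[:2]-h;print(n,p,np.round(np.hypot(*d),4),round(np.arctan2(d[1],d[0])%6.2832,3))
E
python3 arc.py 4.72,4.62,4.58 .044
```

```text
red (360, 181) 0.0691 3.546
red (360, 181) 0.0679 3.504
red (290, 180) 0.0523 3.531
red (290, 180) 0.0512 3.475
red (325, 181) 0.0607 3.536
red (325, 181) 0.0596 3.488
idx (366, 220) 0.0714 3.334
idx (366, 220) 0.0709 3.291
idx (372, 220) 0.0728 3.34
idx (372, 220) 0.0723 3.298
idx (420, 217) 0.0837 3.391
idx (420, 217) 0.083 3.355
4.62 [-0.0004,-0.0001] [-0.0008,-0.0002] [-0.0013,-0.0004] [-0.0017,-0.0005] [-0.0021,-0.0006] [-0.0025,-0.0008] [-0.0029,-0.0009] [-0.0034,-0.0011] [-0.0038,-0.0012] [-0.0042,-0.0014]
4.58 [-0.0002,-0.0001] [-0.0003,-0.0001] [-0.0005,-0.0002] [-0.0007,-0.0003] [-0.0008,-0.0003] [-0.0010,-0.0004] [-0.0011,-0.0005] [-0.0013,-0.0005] [-0.0015,-0.0006] [-0.0016,-0.0007]
```

```bash
python3 arc.py 4.72,4.55,4.51 .044
```

```text
4.55 [-0.0007,-0.0002] [-0.0014,-0.0004] [-0.0021,-0.0006] [-0.0029,-0.0009] [-0.0036,-0.0011] [-0.0043,-0.0014] [-0.0050,-0.0017] [-0.0056,-0.0020] [-0.0063,-0.0023] [-0.0070,-0.0026]
4.51 [-0.0002,-0.0001] [-0.0003,-0.0002] [-0.0005,-0.0002] [-0.0006,-0.0003] [-0.0008,-0.0004] [-0.0010,-0.0005] [-0.0011,-0.0005] [-0.0013,-0.0006] [-0.0014,-0.0007] [-0.0016,-0.0008]
```

{"name": "carry_out", "arguments": {"plan": [[[-0.0007,-0.0002,0],[0,0,0],0.01],[[-0.0014,-0.0004,0],[0,0,0],0.01],[[-0.0021,-0.0006,0],[0,0,0],0.01],[[-0.0029,-0.0009,0],[0,0,0],0.01],[[-0.0036,-0.0011,0],[0,0,0],0.01],[[-0.0043,-0.0014,0],[0,0,0],0.01],[[-0.005,-0.0017,0],[0,0,0],0.01],[[-0.0056,-0.002,0],[0,0,0],0.01],[[-0.0063,-0.0023,0],[0,0,0],0.01],[[-0.007,-0.0026,0],[0,0,0],0.01]]}}

```text
time: 21.6
eef_pos: [0.5417, -0.0344, 0.1051]
ee_rot: [3.11, 0.43, 0.004]
force: [3.4, -2.6, 6.7]
finger_gap: 0.189
grip_force: 39.4
```

```bash
python3 st.py
python3 - <<'E'
from h import *
p,_=robot.capture("side")
cv2.imwrite("pics/c6.png",cv2.resize(p[150:195,350:410],None,fx=10,fy=10,interpolation=cv2.INTER_CUBIC)[:,:,::-1])
c=p[155:185,374:396].astype(int);r=c[:,:,0]-c[:,:,1:].max(2)
for y,x in zip(*np.where(r>25)): print((x+374,y+155,r[y,x]),end=" ")
E
```

```text
t 21.60 ang 4.593 r 0.0439 z 0.1051 Ft 3.7 Fr 2.2 Fz 6.7
(np.int64(378), np.int64(170), np.int64(28)) (np.int64(379), np.int64(170), np.int64(47)) (np.int64(380), np.int64(170), np.int64(54)) (np.int64(381), np.int64(170), np.int64(54)) (np.int64(382), np.int64(170), np.int64(48)) (np.int64(383), np.int64(170), np.int64(33)) (np.int64(385), np.int64(171), np.int64(35)) (np.int64(388), np.int64(172), np.int64(38)) (np.int64(389), np.int64(172), np.int64(36)) (np.int64(390), np.int64(172), np.int64(30)) (np.int64(391), np.int64(172), np.int64(30)) (np.int64(395), np.int64(173), np.int64(31)) (np.int64(395), np.int64(174), np.int64(36))
```

View pics/c6.png

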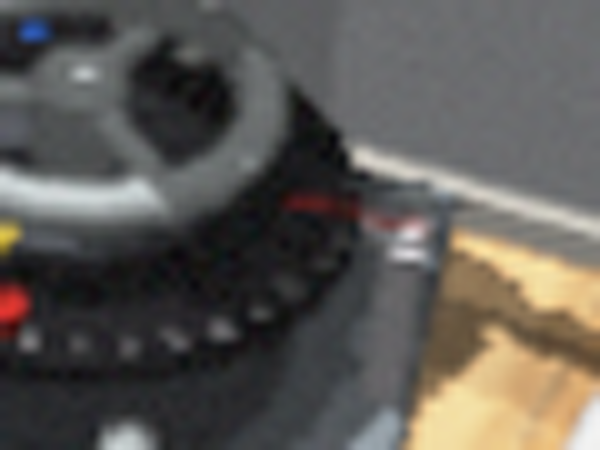

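Line end is at (360,212) and the index stripe starts at (365,220), so about 0.04 rad remains. Making the final clockwise nudge.

{"name": "carry_out", "arguments": {"plan": [[[-0.0002,-0.0001,0],[0,0,0],0.01],[[-0.0004,-0.0002,0],[0,0,0],0.01],[[-0.0006,-0.0002,0],[0,0,0],0.01],[[-0.0008,-0.0003,0],[0,0,0],0.01],[[-0.001,-0.0004,0],[0,0,0],0.01],[[-0.0012,-0.0005,0],[0,0,0],0.01],[[-0.0013,-0.0006,0],[0,0,0],0.01],[[-0.0015,-0.0007,0],[0,0,0],0.01],[[-0.0016,-0.0008,0],[0,0,0],0.01],[[-0.0016,-0.0008,0],[0,0,0],0.01]]}}

```text
time: 22.9
eef_pos: [0.5399, -0.0341, 0.1051]
ee_rot: [3.11, 0.43, 0.004]
force: [2.3, -3.7, 7.1]
finger_gap: 0.184
grip_force: 39.4
```

```bash
cat > sub.py <<'E'
from h import *
I=np.mean([robot.capture("side")[0].astype(float) for _ in range(3)],0)
r=I[:,:,0]-I[:,:,1:].max(2);r=np.clip(r-8,0,None)
for x in range(377,394):
    w=r[164:177,x]; 
    if w.sum()>15: print(x,round((w*np.arange(164.5,177)).sum()/w.sum(),2),round(w.sum()))
def ang(x,y,h=(.547,.0123)):
    d=ray("side",(x/640,y/400),.063)[:2]-h;return np.hypot(*d),np.arctan2(d[1],d[0])%6.2832
import sys
for x in range(377,394):
    w=r[164:177,x]
    if w.sum()>15:
        y=(w*np.arange(164.5,177)).sum()/w.sum();a=ang(x+.5,y);print(x,"r %.4f a %.3f"%a)
E
python3 st.py; python3 sub.py
```

```text
t 22.90 ang 4.550 r 0.0439 z 0.1051 Ft 2.9 Fr 3.3 Fz 7.1
378 170.47 25
379 170.8 51
380 171.11 55
381 171.18 67
382 171.23 62
383 171.26 61
384 171.4 60
385 171.56 22
386 171.84 16
387 172.02 30
388 172.33 36
389 172.5 29
390 172.35 35
391 172.47 20
378 r 0.0517 a 3.345
379 r 0.0543 a 3.334
380 r 0.0568 a 3.325
381 r 0.0591 a 3.332
382 r 0.0614 a 3.340
383 r 0.0637 a 3.348
384 r 0.0661 a 3.350
385 r 0.0685 a 3.350
386 r 0.0710 a 3.344
387 r 0.0734 a 3.344
388 r 0.0758 a 3.337
389 r 0.0782 a 3.337
390 r 0.0804 a 3.352
391 r 0.0828 a 3.354
```

The line (3.34 rad) and the index (3.344 rad) agree, and the handle angle minus 1.2 (3.35) confirms the play is taken up clockwise. Relaxing the grip forces, then opening and rising.

{"name": "carry_out", "arguments": {"plan": [[[0,0.0004,0],[0,0,0],0.01],[[0.0001,0.0008,0],[0,0,0],0.01],[[0.0001,0.001,0],[0,0,0],0.01],[[0.0001,0.001,0],[0,0,0],0.01],[[0.0001,0.001,0],[0,0,0],0.05],[[0.0001,0.001,0],[0,0,0],0.05],[[0.0001,0.001,0],[0,0,0],0.05],[[0.0001,0.001,0],[0,0,0],0.05],[[0.0001,0.001,-0.01],[0,0,0],0.05],[[0.0001,0.001,-0.03],[0,0,0],0.05]]}}

```text
time: 24.3
eef_pos: [0.5382, -0.034, 0.1345]
ee_rot: [-3.111, -0.43, 0.003]
force: [0.7, 0.3, -0.2]
finger_gap: 0.587
grip_force: 0.0
```

{"name": "carry_out", "arguments": {"plan": [[[0,0,-0.03],[0,0,0],0.05],[[0,0,-0.06],[0,0,0],0.05],[[0,0,-0.09],[0,0,0],0.05],[[-0.03,0.02,-0.11],[0,0,0],0.05],[[-0.05,0.06,-0.12],[0,0,0],0.05],[[-0.06,0.11,-0.12],[0,0,0],0.05],[[-0.07,0.16,-0.12],[0,0,0],0.05],[[-0.08,0.21,-0.12],[0,0,0],0.05],[[-0.08,0.25,-0.12],[0,0,0],0.05],[[-0.08,0.28,-0.12],[0,0,0],0.05]]}}

```text
time: 25.55
eef_pos: [0.5379, -0.3273, 0.255]
ee_rot: [3.112, 0.428, 0.001]
force: [-0.3, 0.2, -0.2]
finger_gap: 0.588
grip_force: 0.0
```

```bash
python3 st.py; python3 sub.py|tail -14
python3 - <<'E'
from h import *
a=[]
for c,b in(("top",(345,160,435,240)),("side",(315,120,405,200))):
    p,_=robot.capture(c);p=p[b[1]:b[3],b[0]:b[2]];a.append(cv2.resize(p,(400,356),interpolation=cv2.INTER_CUBIC))
cv2.imwrite("pics/c7.png",np.hstack(a)[:,:,::-1])
E
```

```text
t 25.55 ang 4.685 r 0.3366 z 0.2550 Ft -0.3 Fr -0.2 Fz -0.2
378 r 0.0518 a 3.344
379 r 0.0542 a 3.343
380 r 0.0567 a 3.332
381 r 0.0591 a 3.334
382 r 0.0614 a 3.342
383 r 0.0637 a 3.352
384 r 0.0661 a 3.351
385 r 0.0685 a 3.353
386 r 0.0710 a 3.339
387 r 0.0734 a 3.344
388 r 0.0759 a 3.336
389 r 0.0782 a 3.337
390 r 0.0804 a 3.355
391 r 0.0827 a 3.364
```

View pics/c7.png

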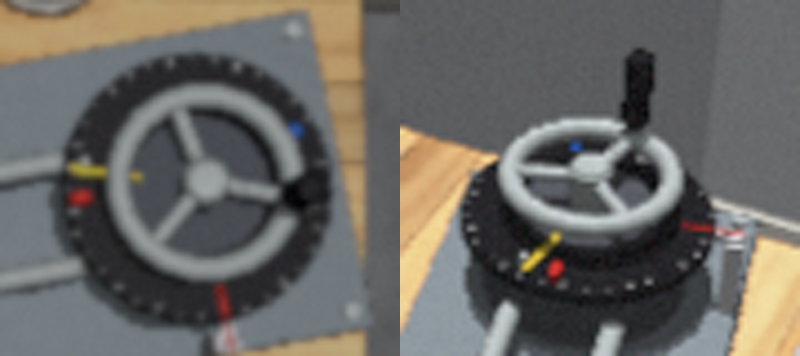

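Line and index coincide in both views (top crop (222,290)→(230,330)). The dish, offcut and marker were never approached. One check left: that the wheel kept its angle when released.

Run:
```python
from h import *
t=lambda x,y:((345+x/4.444)/640,(160+y/4.444)/400)
s=lambda x,y:((315+(x-400)/4.444)/640,(120+y/4.449)/400)
for c,g,h,b,k in(("top",t,(303,190),(297,130),(207,180)),("side",s,(638,58),(575,147),(592,166))):
    H=ray(c,g(*k),.093)[:2]
    for p,z in((h,.139),(b,.063)):
        d=ray(c,g(*p),z)[:2]-H;print(c,np.hypot(*d),np.arctan2(d[1],d[0])%6.2832)
find("top",["dish_mid","offcut_mid","marker_mid","pointer","white_dot"])
find("side",["pointer","white_dot"])
```

```text
top 0.03911146774502563 4.4853947869441395
top 0.059349957593955054 5.2411688226120265
side 0.040624708176825536 4.5646202609874935
side 0.05878680490450087 5.25858601666109
top dish_mid 0.92 [0.6841 0.0846 0.01  ] [354.5 148.3]
top offcut_mid 0.74 [0.3972 0.0802 0.01  ] [355.2 268. ]
top marker_mid 0.69 [ 0.4132 -0.042   0.008 ] [406.9 262.1]
top pointer 0.72 [0.3991 0.0825 0.088 ] [357.3 268.6]
top white_dot 0.69 [ 0.5367 -0.0417  0.063 ] [411.4 208. ]
side pointer 0.66 [ 0.5402 -0.0372  0.088 ] [368.5 148.5]
side white_dot 0.74 [ 0.5449 -0.0513  0.063 ] [368.2 153.3]
```

Handle and blue dot are 0.7 rad apart, so the play is taken up clockwise. Handing in.

```bash
python3 -c "
from plant import robot
print(robot.sign_off())"
```

```text
the job is handed in; nothing more can be done
None
```

The job is handed in after about 26 s: the slide came up against its end stop with the flag about 2 mm off its peg (9.2 N), then the dial went back clockwise until the red line met the index (within about 0.01 rad), play taken up clockwise and handle released; the dish, offcut and marker were not touched.

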